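# Seat the V-block fixture on the pegs of the bench gauge

## Task

Seat the fixture plate that carries the V-block on the bench gauge unit: lower it over the two upright pegs until both come up through its end holes and it lies flat and fully home on the seat, and only then let go of it. Either way round will do. Leave the other fixture plate, the one with the ring, where it is.

Things in the scene. Friction and masses are not known exactly. Their poses are not given: they have to be found in the camera images.
- v_fixture: loose fixture plate with a V-block fixed on it, 0.55 kg nominal. Bare aluminium plate 64 (x) x 150 (y) x 10 (z) mm; origin at the centre of its underside, z up, y along its length. Two 24 mm through holes lie on its y axis, 56 mm either side of the centre. On the middle stands a grey steel V-block, 43 mm across x (its two flat upright sides, the place to grip from above), 48 mm along y, from 10 to 46 mm above the underside; its V groove is open upward and runs along y
- ring_fixture: bystander: a loose fixture plate of the same size and holes, but with a grey knurled ring (54 mm across, 18 mm high) on the middle instead of the V-block; origin at the centre of its underside. It is to stay where it is
- gauge_unit: fixed electronic bench gauge unit, the base for the fixture: a low grey housing 130 (x) x 190 (y) x 34 (z) mm with a small display and three keys on top of its near (-x) edge; origin at the centre of its underside, z up
- seat (a point): centre of the gauge unit's flat dark seat face, 38 mm above the work surface and 22 mm toward +x from the unit's centre; axes as the unit's, y along the line of the two pegs. The steel pegs stand on the seat 56 mm either side of this point along y: 26 mm high, 16 mm in diameter for the lower 8 mm, then tapering to a 4 mm tip, so the 24 mm holes find them from up to about 10 mm off; home, the plate has 4 mm play all round

How it is judged (in metres and radians):
On the way, in this order (a step that is already met when the one before it is completed fails the run):
1. the V-block fixture is lifted by the gripper (height (world z) of v_fixture above 0.03 m and contact force between the fingers and v_fixture above 0.5 N), for 0.2 s.
2. it is lowered over the pegs, still held, to within 10 mm of the seat (z of v_fixture in the frame of seat below 0.01 m and horizontal distance between v_fixture and seat below 0.012 m and contact force between the fingers and v_fixture above 0.5 N), for 0.05 s.
At the end, for the whole second after the job is handed in: The V-block fixture lies at rest, flat (within 5 degrees) on the seat with the pegs through its holes: underside within 4 mm of the seat face, centre within 12 mm of the seat's, length within 10 degrees of the line of the pegs, either way round. The ring fixture is within 30 mm of where it was (horizontal distance between v_fixture and seat below 0.012 m and z of v_fixture in the frame of seat between -0.004 and 0.004 m and angle between v_fixture's own z axis and vertical below 0.087 rad and angle between the y axis of v_fixture and the y axis of seat, either way round below 0.175 rad and linear speed of v_fixture below 0.02 m/s and distance of ring_fixture from where it was at the start of the episode below 0.03 m); the robot touches nothing.
It fails at once if the ring fixture is moved by more than 30 mm (distance of ring_fixture from where it was at the start of the episode above 0.03 m).
It also fails if it takes over 38 s, if anything falls off the work surface, if the arm or the gripper's body presses on something with over 40 N, if the wrist force passes 120 N, or if a joint passes its speed limit or range.

## Robot

A 6-joint arm with a two-finger parallel gripper is mounted at the origin on a cart in front of the work surface, level with it; the furniture and walls round the work are solid. World frame = base frame: x ahead of the robot, y to its left, z up, the work surface at z = 0. Lengths are in mm, angles in rad, forces in N, time in s.
With the tool pointing down it reaches from about 300 to 775 mm from the base axis. Payload 14.6 kg.
Tool frame: the origin (TCP) lies midway between the tips of the shut fingers; the grasp point (between the pads) lies grasp_offset behind it (grasp_offset is the distance from the TCP to the grasp point, in mm); z points along the fingers, y is the line along which they close (so a half turn about z gives the same grasp; the last joint's range is limited). The gripper opens to 94 mm and grips with 3 to 60 N. Pads are 16 mm wide; open, the fingers measure 119 mm over their backs; the gripper's body (75 mm by 177 mm) begins 78 mm behind the grasp point.
Start: joints at [1.198, 0.3, 1.521, -0, 1.321, -0.067], TCP at [165.578, 524.474, 205.446] pointing down, gripper open.
Joint ranges: [-3.03, 3.03], [-0.79, 2.21], [0.23, 2.52], [-1.04, 4.18], [0, 3.07], [-2.55, 2.55]. Speed limits (rad/s): [2.22, 2.22, 2.57, 3.14, 3.14, 3.14].

## Interface

Orientations are given as [roll, pitch, yaw] about the fixed x, y, z axes, in that order (R = Rz(yaw) Ry(pitch) Rx(roll)).
In Python, from cell import * gives the robot as it stands. The module is installed in compiled form; this text tells all that it offers.
- The arm moves only by the shell command python3 -m jog 'ROWS' [FORCE]. ROWS is JSON, a list of rows, each a list of 3 entries, a list of its own where there are three numbers: the finger opening in mm, from 0 to 94, then the shift along the tool's x, y, z in units of 50 mm (1.0 is 50 mm), then the turn about the tool's z in units of 180 degrees (1.0 is 180 degrees). In form: [[fingers, [dx, dy, dz], twist], ...]. A call has 1 to 20 rows; each row shifts and turns the commanded pose from where the row before left it, along the tool's axes as they then stand; what a row does not reach is not made up. A row lasts 1/10 s, in which the tool goes at most 50 mm and 8.59 degrees, less where a joint would pass 70% of its speed; a pose out of reach is approached as far as the arm can. A call with a number of a shift or a turn outside -1 to 1 is refused whole. A call with a gripper value outside its range is refused whole. The fingers move at their own pace and stop on an object; FORCE is the grip in N (left out, the last holds). Time passes only in rows, so rows that do not move let the fingers close. It gives the time, the measured TCP pose, the force, the opening and the grip force at its end, in the units of the state.
- read_state(): the state, without advancing time (a new reading comes with each control period).
- camera(name): name is "scene" or "top" or "wrist"; returns the picture (480x640x3 uint8, red, green, blue); there is no depth.
- calibration(name): a dict with "mtx" (3x3 intrinsics, pixels), "cam_to_world" (4x4, takes a point from camera to world coordinates); the wrist camera has in their place "hand_eye" (4x4, takes a point from camera to tool coordinates, whose origin is the TCP and whose axes are the flange's). Camera axes: x right, y down, z forward; pixel columns grow to the right and rows downward; lengths in mm; the calibration is good to about 2 mm. A picture is of the moment at which its call begins: read the wrist's pose just before it. calibration takes no time and is no camera call.
- sign_off(): hands the job in; it is judged then, once.
Trained networks look in the newest picture that a camera, given by its name, has taken for a name from the list of things; names that differ only in an ending like _2 or _b are one class to them, and where a whole thing is asked for, a point or a joint stands for the part that bears it (a point fixed in the world has none). Each returns a list of dicts, best first, with "conf" (0 to 1); they miss things now and then, are a little off and sometimes report something else, mostly with a low value. They report only what shows in the picture. A call takes as long as a camera call.
- regions_of(camera, query): "pixels" (480x640 bool, what is visible of it) and "rect" ([centre column, centre row, width, height] in pixels, round what is visible of it).
The state is a dict: "clock": time; "joints": joint angles; "qd": joint speeds; "effort": joint torques, N m; "eef_pos": TCP position; "eef_rot": TCP orientation; "wrist_force": force on the tool from outside, world axes, zero at the start; "moment": the same for the moment, N m; "finger_gap": finger opening in mm; "finger_force": force on a finger pad.
Only numpy, scipy, OpenCV 4.12 (cv2) and the standard library are available. Lean on these libraries where they do the work, as an engineer would, in place of code of your own. Each camera call takes 0.05 s, during which the arm holds its last target. There are 200 camera calls.

## Working session

There is one attempt and no reset: what is moved stays moved. The work goes in short steps, Python scripts to look and compute and a shell command to move; the robot and the scene stay as the last step left them, time stands still between calls to the robot, and variables do not carry over. Pictures are saved under pics/ and viewed, at most 10 in all, crops included, and the job is handed in when it is done.

```bash
mkdir -p pics; cat > h.py <<'E'
from cell import *
import numpy as np, cv2
from scipy.spatial.transform import Rotation as R
def T_tool():
    s=read_state(); T=np.eye(4); T[:3,:3]=R.from_euler('xyz',s['eef_rot']).as_matrix(); T[:3,3]=s['eef_pos']; return T
def cam(name,T=None):
    c=calibration(name); return np.array(c['mtx']), (np.array(c['cam_to_world']) if name!='wrist' else T@np.array(c['hand_eye']))
def onplane(px,z,K,C):
    px=np.atleast_2d(px).astype(float); d=np.c_[px,np.ones(len(px))]@np.linalg.inv(K).T@C[:3,:3].T
    return C[:3,3]+d*((z-C[2,3])/d[:,2])[:,None]
def proj(P,K,C):
    P=np.atleast_2d(P); q=(P-C[:3,3])@C[:3,:3]@K.T; return q[:,:2]/q[:,2:]
E
python3 - <<'E'
from h import *
print(read_state())
ims=[]
for n in ('top','scene'):
    im=camera(n); cv2.imwrite(f'pics/{n}0.png',im[:,:,::-1])
    K,C=cam(n); print(n,C.round(2).tolist())
    for q in ('v_fixture','ring_fixture','gauge_unit'):
        for r in regions_of(n,q)[:2]:
            m=r['pixels'].astype(np.uint8); 
            ys,xs=np.nonzero(m); rect=cv2.minAreaRect(np.c_[xs,ys].astype(np.float32))
            z={'gauge_unit':36}.get(q,10)
            print(n,q,round(r['conf'],2),np.round(r['rect']),m.sum(),onplane(cv2.boxPoints(rect),z,K,C).round(0)[:,:2].tolist())
E
```

```text
{'clock': 0.0, 'joints': array([ 1.19841514e+00,  3.00482825e-01,  1.52156737e+00, -1.33868798e-05,
        1.32070139e+00, -6.65810392e-02]), 'qd': array([-0.00079947, -0.00185349,  0.00041537,  0.00095295, -0.00089662,
       -0.00142772]), 'effort': array([-3.23398643e-03, -5.31807268e+01, -3.52729905e+01,  7.07159517e-02,
        2.44596071e-02, -1.13248911e-04]), 'eef_pos': array([165.48301646, 524.24365735, 204.88570023]), 'eef_rot': array([-3.14043543e+00, -6.41678328e-05,  2.83579579e+00]), 'wrist_force': array([0.08771279, 0.60220402, 0.01434531]), 'moment': array([ 0.00826137, -0.02193167, -0.03465982]), 'finger_force': 0.0, 'finger_gap': 93.98339796501067}
top [[0.03, -0.98, 0.21, 228.22], [-1.0, -0.03, 0.0, -11.96], [0.0, -0.21, -0.98, 1365.59], [0.0, 0.0, 0.0, 1.0]]
top v_fixture 0.78 [441. 284.  63.  27.] 1408 [[401.0, -242.0], [468.0, -246.0], [464.0, -400.0], [398.0, -395.0]]
top ring_fixture 0.82 [210. 264.  56.  35.] 1367 [[488.0, 357.0], [519.0, 208.0], [451.0, 193.0], [421.0, 340.0]]
top gauge_unit 0.69 [294. 242.  80.  66.] 3777 [[496.0, 168.0], [626.0, 132.0], [565.0, -55.0], [437.0, -15.0]]
scene [[0.72, -0.54, 0.45, -29.52], [-0.7, -0.56, 0.45, -505.45], [0.01, -0.63, -0.77, 941.12], [0.0, 0.0, 0.0, 1.0]]
scene v_fixture 0.9 [432. 376.  82.  78.] 2818 [[396.0, -243.0], [476.0, -236.0], [469.0, -394.0], [394.0, -394.0]]
scene v_fixture 0.41 [330. 231.  85.  81.] 4561 [[505.0, 187.0], [665.0, 177.0], [573.0, -51.0], [434.0, -32.0]]
scene ring_fixture 0.65 [244. 194.  66.  44.] 1497 [[417.0, 341.0], [489.0, 386.0], [522.0, 211.0], [452.0, 174.0]]
```

View pics/top0.png

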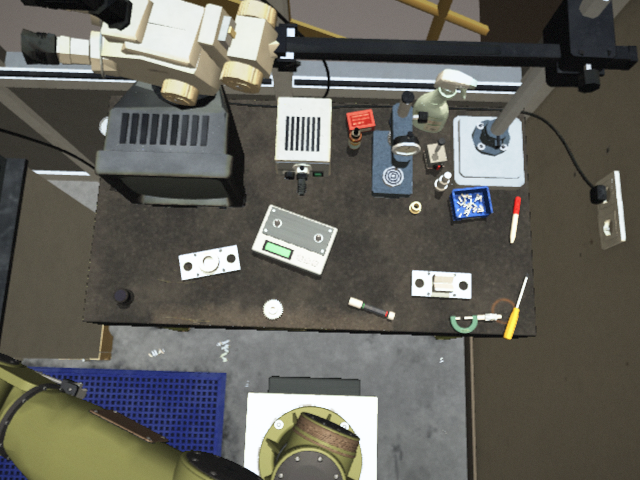

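View pics/scene0.png

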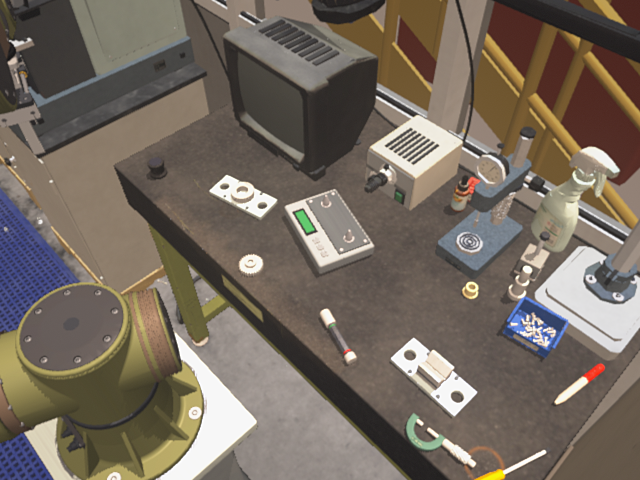

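The top view shows the V fixture at about (441,284), the gauge unit at (294,242) and the ring fixture at (210,264). The scene view agrees with this. Its second v_fixture detection (0.41) is really the gauge.

```bash
python3 - <<'E'
from h import *
import cell
print([n for n in dir(cell) if n[0]!='_'], getattr(cell,'grasp_offset',None))
c=calibration('wrist'); print(np.round(c['hand_eye'],3).tolist(), np.round(c['mtx'],1).tolist())
E
python3 -m jog '[[94,[0,0,0],0.045],[94,[0,0,0],0.045],[94,[0,0,0],0.045],[94,[0,0,0],0.045],[94,[0,0,0],0.045],[94,[0,0,0],0.045],[94,[0,0,0],0.045],[94,[0,0,0],0.045],[94,[0,0,0],0.045],[94,[0,0,0],0.005],[94,[0,0,0],0]]'
```

```text
['Unreachable', 'calibration', 'camera', 'grasp_offset', 'read_state', 'regions_of', 'sign_off'] 18.8
[[-0.0, -0.958, -0.287, 83.622], [1.0, -0.0, 0.001, 0.034], [-0.001, -0.287, 0.958, -179.858], [0.0, 0.0, 0.0, 1.0]] [[360.8, 0.0, 321.3], [0.0, 360.8, 239.3], [0.0, 0.0, 1.0]]
clock: 1.5
eef_pos: [165.6, 524.5, 205.4]
eef_rot: [-3.142, 0.0, 1.551]
wrist_force: [0.1, -0.8, -0.7]
finger_gap: 93.9
finger_force: 0.0
```

```bash
python3 -m jog '[[94,[-0.35,0.24,0],0],[94,[-0.7,0.48,0],0],[94,[-0.7,0.48,0],0],[94,[-0.7,0.48,0],0],[94,[-0.7,0.48,0],0],[94,[-0.7,0.48,0],0],[94,[-0.7,0.48,0],0],[94,[-0.7,0.48,0],0],[94,[-0.7,0.48,0],0],[94,[-0.7,0.48,0],0],[94,[-0.7,0.48,0],0],[94,[-0.7,0.48,0],0],[94,[-0.7,0.48,0],0],[94,[-0.7,0.48,0],0],[94,[-0.35,0.24,0],0],[94,[0,0,0],0],[94,[0,0,0],0]]'
python3 - <<'E'
from h import *
T=T_tool(); im=camera('wrist'); cv2.imwrite('pics/w1.png',im[:,:,::-1]); np.save('T1.npy',T)
K,C=cam('wrist',T)
print(T.round(3).tolist())
for q in ('gauge_unit','seat'):
  for r in regions_of('wrist',q)[:2]:
    ys,xs=np.nonzero(r['pixels']); rect=cv2.minAreaRect(np.c_[xs,ys].astype(np.float32))
    print(q,r['conf'],np.round(r['rect']),onplane(cv2.boxPoints(rect),34,K,C).round(0)[:,:2].tolist())
E
```

```text
clock: 3.2
eef_pos: [490.0, 27.0, 205.3]
eef_rot: [-3.141, -0.0, 1.549]
wrist_force: [-0.8, 0.8, -0.3]
finger_gap: 94.1
finger_force: 0.0
[[0.022, 1.0, -0.0, 489.954], [1.0, -0.022, 0.0, 26.964], [0.0, -0.0, -1.0, 205.279], [0.0, 0.0, 0.0, 1.0]]
gauge_unit 0.93 [374. 176. 190. 221.] [[437.0, -7.0], [503.0, 168.0], [625.0, 129.0], [576.0, -60.0]]
seat 0.87 [371. 177. 185. 220.] [[437.0, -7.0], [504.0, 168.0], [624.0, 129.0], [575.0, -59.0]]
```

View pics/w1.png

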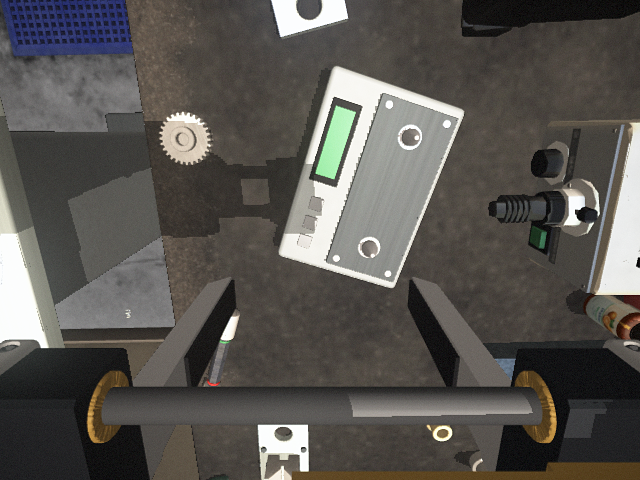

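The wrist view shows the gauge, with pegs at about (410,138) and (370,247) and the display on the near side. I'll refine the peg positions.

```bash
python3 - <<'E'
from h import *
T=np.load('T1.npy'); K,C=cam('wrist',T); im=cv2.imread('pics/w1.png'); g=cv2.cvtColor(im,cv2.COLOR_BGR2GRAY)
P=[]
for u,v in ((410,138),(370,247)):
    c=cv2.resize(g[v-22:v+22,u-22:u+22],None,fx=6,fy=6,interpolation=cv2.INTER_CUBIC)
    h=cv2.HoughCircles(c,cv2.HOUGH_GRADIENT,1.5,20,param1=150,param2=25,minRadius=35,maxRadius=100)
    h=h[0][:3]/6; p=h[:,:2]+[u-22-.4,v-22-.4]; print(np.c_[p,h[:,2]].round(1).tolist()); P.append(p[0])
for z in (38,): 
    W=onplane(P,z,K,C); d=W[0]-W[1]; print(z,W.round(1).tolist(),np.linalg.norm(d),W.mean(0),np.degrees(np.arctan2(d[1],d[0]))-90)
S=W.mean(0)
# compare with top camera
tip=[S+np.r_[s*56*d[:2]/np.linalg.norm(d),0] for s in (1,-1)]
print(proj(tip,*cam('top')).round(1).tolist())
v=np.hstack([cv2.resize(im[v-30:v+30,u-30:u+30],(360,360),interpolation=cv2.INTER_CUBIC) for u,v in ((410,138),(370,247))]); 
t=cv2.imread('pics/top0.png')[190:280,240:350]; v=np.vstack([v,cv2.resize(cv2.resize(t,(293,240),interpolation=cv2.INTER_CUBIC),(720,240))])
cv2.imwrite('pics/c1.png',v)
E
```

```text
[[408.7, 138.2, 11.4], [409.7, 134.7, 10.8], [405.0, 135.2, 16.5]]
[[368.5, 246.7, 11.2], [367.7, 250.0, 10.3], [371.5, 245.2, 8.0]]
38 [[572.8, 103.2, 38.0], [537.2, -1.6, 38.0]] 110.70384834242186 [554.9569595   50.77443512  38.        ] -18.76200316906332
[[277.1, 222.8], [318.1, 237.8]]
```

View pics/c1.png

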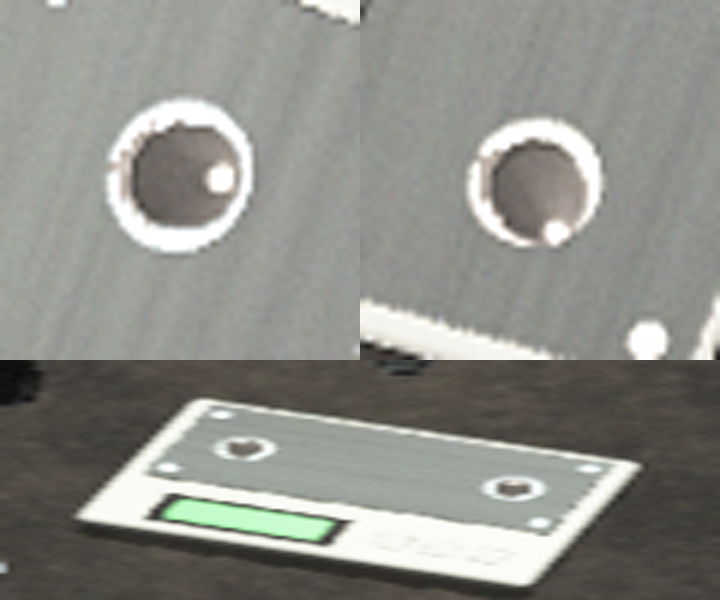

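```bash
python3 -m jog '[[94,[-0.3,-0.04,0],0],[94,[-0.6,-0.08,0],0],[94,[-0.6,-0.08,0],0],[94,[-0.6,-0.08,0],0],[94,[-0.6,-0.08,0],0],[94,[-0.6,-0.08,0],0],[94,[-0.6,-0.08,0],0],[94,[-0.6,-0.08,0],0],[94,[-0.6,-0.08,0],0],[94,[-0.6,-0.08,0],0],[94,[-0.6,-0.08,0],0],[94,[-0.6,-0.08,0],0],[94,[-0.3,-0.04,0],0],[94,[0,0,0],0],[94,[0,0,0],0]]'
python3 - <<'E'
from h import *
T=T_tool(); im=camera('wrist'); cv2.imwrite('pics/w2.png',im[:,:,::-1]); np.save('T2.npy',T)
K,C=cam('wrist',T)
for r in regions_of('wrist','v_fixture')[:2]:
    ys,xs=np.nonzero(r['pixels']); rect=cv2.minAreaRect(np.c_[xs,ys].astype(np.float32)); b=onplane(cv2.boxPoints(rect),10,K,C)
    print(r['conf'],np.round(r['rect']),b.round(0)[:,:2].tolist(),b.mean(0))
print(T[:3,3])
E
```

```text
clock: 4.85
eef_pos: [434.2, -330.9, 205.4]
eef_rot: [-3.142, -0.0, 1.548]
wrist_force: [0.0, -0.1, -0.3]
finger_gap: 93.9
finger_force: 0.0
0.92 [320. 200.  65. 145.] [[396.0, -393.0], [403.0, -244.0], [466.0, -245.0], [466.0, -394.0]] [ 432.77561342 -318.93219652   10.        ]
[ 434.20743227 -330.85038838  205.43456617]
```

View pics/w2.png

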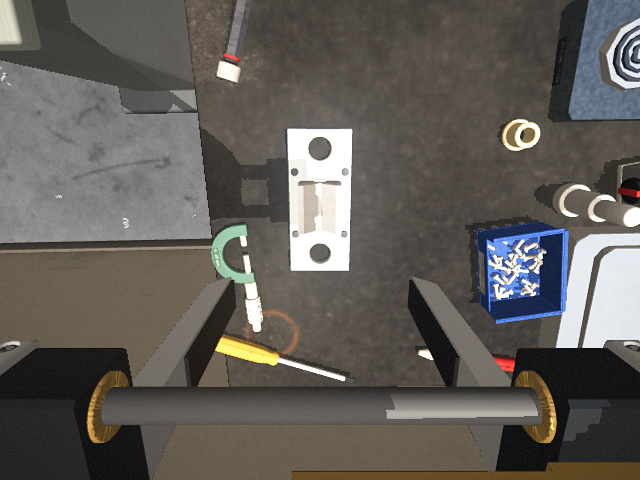

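The V fixture's holes are at (320,148) and (320,252), nearly aligned with the tool.

```bash
python3 - <<'E'
from h import *
T=np.load('T2.npy'); K,C=cam('wrist',T)
g=cv2.imread('pics/w2.png',0); P=[]
for u,v in ((320,148),(320,252)):
    m=(g[v-18:v+18,u-18:u+18]<150).astype(np.uint8); n,l,s,c=cv2.connectedComponentsWithStats(m); i=1+np.argmax(s[1:,4]); P.append(c[i]+[u-18,v-18]); print(P[-1],s[i])
W=onplane(P,10,K,C); d=W[0]-W[1]; c=W.mean(0); print(W.round(1).tolist(),np.linalg.norm(d),c,np.degrees(np.arctan2(d[1],d[0]))-90, np.degrees(np.arctan2(T[1,0],T[0,0]))-90)
print('tool shift to centre',(c-T[:3,3])@T[:3,:3]/50)
S=np.r_[555,51,0]; print(S)
E
```

```text
[319.48076923 148.07932692] [  7   7  22  23 416]
[319.60509554 252.92675159] [  8  10  21  19 314]
[[434.1, -262.9, 10.0], [431.6, -374.5, 10.0]] 111.71004558656004 [ 432.83079398 -318.70107937   10.        ] -1.2996658475596377 -1.2812602138447602
tool shift to centre [ 0.2410114  -0.0328305   3.90877268]
[555  51   0]
```

```bash
python3 -m jog '[[94,[0.12,-0.015,0],0],[94,[0.12,-0.015,0.2],0],[94,[0,0,0.5],0],[94,[0,0,0.6],0],[94,[0,0,0.6],0],[94,[0,0,0.6],0],[94,[0,0,0.5],0],[94,[0,0,0.4],0],[94,[0,0,0.25],0],[94,[0,0,0.13],0],[94,[0,0,0],0],[94,[0,0,0],0]]'
python3 -m jog '[[36,[0,0,0],0],[36,[0,0,0],0],[36,[0,0,0],0],[36,[0,0,0],0],[36,[0,0,0],0],[36,[0,0,0],0],[36,[0,0,0],0],[36,[0,0,0],0],[36,[0,0,0],0],[36,[0,0,0],0]]' 45
```

```text
clock: 6.15
eef_pos: [433.1, -320.1, 17.2]
eef_rot: [3.141, 0.001, 1.548]
wrist_force: [-0.2, -0.1, 0.1]
finger_gap: 93.6
finger_force: 0.0
clock: 7.15
eef_pos: [432.7, -319.9, 16.5]
eef_rot: [-3.142, 0.0, 1.548]
wrist_force: [0.4, 0.4, -0.2]
finger_gap: 41.9
finger_force: 45.0
```

```bash
python3 -m jog '[[36,[0,0,-0.1],0],[36,[0,0,-0.2],0],[36,[0,0,-0.4],0],[36,[0,0,-0.4],0],[36,[0,0,-0.4],0],[36,[0,0,-0.4],0],[36,[0,0,-0.4],0],[36,[0,0,-0.2],0],[36,[0,0,-0.1],0],[36,[0,0,0],0],[36,[0,0,0],0]]'
```

```text
clock: 8.25
eef_pos: [432.4, -319.7, 145.6]
eef_rot: [-3.14, -0.001, 1.548]
wrist_force: [-1.4, 0.5, -6.6]
finger_gap: 42.1
finger_force: 45.0
```

```bash
python3 -m jog '[[36,[0.25,0.09,0],0],[36,[0.5,0.15,0],0],[36,[0.5,0.15,0],0],[36,[0.5,0.15,0],0],[36,[0.5,0.15,0],0],[36,[0.5,0.15,0],0],[36,[0.5,0.15,0],0],[36,[0.5,0.15,0],0],[36,[0.5,0.15,0],0],[36,[0.5,0.15,0],0],[36,[0.5,0.15,0],0],[36,[0.5,0.15,0],0],[36,[0.5,0.15,0],0],[36,[0.5,0.15,0],0],[36,[0.5,0.15,0],0],[36,[0.2,0.09,0],0],[36,[0,0,0],0],[36,[0,0,0],0]]'
python3 -m jog '[[36,[0,0,0],0.02],[36,[0,0,0],0.03],[36,[0,0,0],0.03],[36,[0,0,0],0.016],[36,[0,0,0],0],[36,[0,0,0],0],[36,[0,0,0],0]]'
python3 - <<'E'
from h import *
T=T_tool(); im=camera('wrist'); cv2.imwrite('pics/w3.png',im[:,:,::-1]); np.save('T3.npy',T)
K,C=cam('wrist',T); print(T[:3,3],np.degrees(np.arctan2(T[1,0],T[0,0]))-90)
print('tool shift',(np.r_[555,50.5,0]-T[:3,3])@T[:3,:3]/50)
E
```

```text
clock: 10.05
eef_pos: [554.9, 49.5, 146.0]
eef_rot: [-3.141, 0.0, 1.548]
wrist_force: [-0.9, -0.3, -5.8]
finger_gap: 41.6
finger_force: 45.0
clock: 10.75
eef_pos: [555.1, 49.5, 146.4]
eef_rot: [-3.142, 0.0, 1.247]
wrist_force: [-0.1, 0.1, -5.9]
finger_gap: 41.8
finger_force: 45.0
[555.1423589   49.4726046  146.43802331] -18.556773816112425
tool shift [ 0.01877703 -0.00905771  2.92875973]
```

View pics/w3.png

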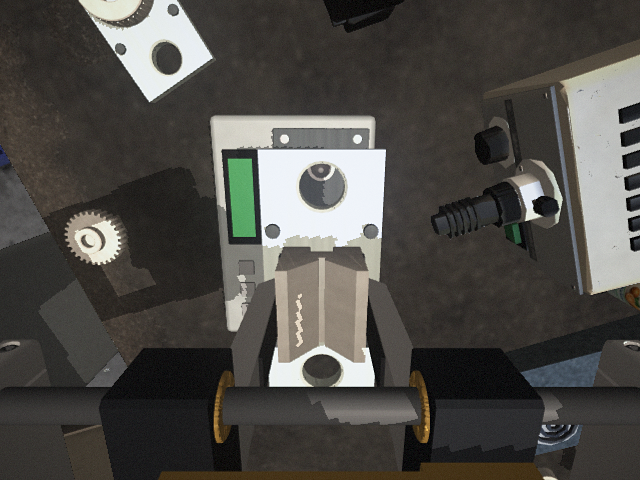

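```bash
python3 - <<'E'
from h import *
T=np.load('T3.npy'); K,C=cam('wrist',T); a=np.radians(90-18.7); d=np.r_[np.cos(a),np.sin(a),0]
S=np.r_[554.9,51,0]
print('peg base, tip',proj([S+56*d+[0,0,38],S+56*d+[0,0,64]],K,C))
t=T[:3,0]; c=T[:3,3]+1.2*t; c[2]=140
print('holes',proj([c+56*t,c-56*t],K,C))
g=cv2.imread('pics/w3.png',0); u,v=322,187
m=(g[v-40:v+40,u-40:u+40]<170).astype(np.uint8); n,l,s,cc=cv2.connectedComponentsWithStats(m); i=l[40+8,40]; print(cc[i]+[u-40,v-40],s[i])
im=cv2.imread('pics/w3.png')[150:215,285:360]; cv2.imwrite('pics/c3.png',cv2.resize(im,None,fx=8,fy=8,interpolation=cv2.INTER_CUBIC))
E
```

```text
peg base, tip [[320.30334729 166.85737632]
 [320.17688365 170.27120485]]
holes [[320.72953009 185.81868848]
 [320.83202396 371.03331982]]
[321.35359801 186.70347395] [  17   17   47   46 1612]
```

View pics/c3.png

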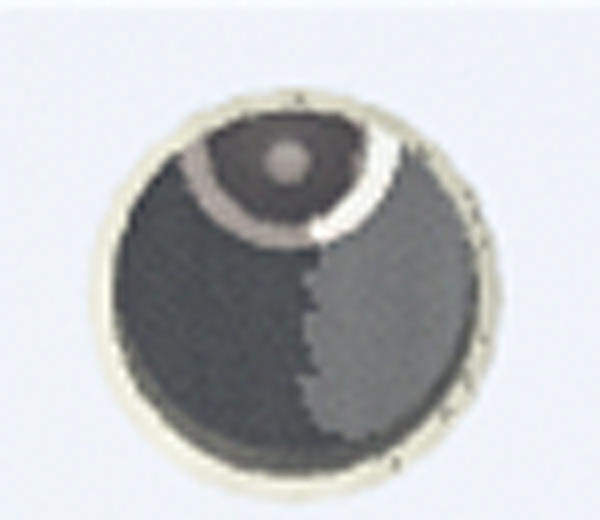

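The peg tip (320.9,170) and the far hole (321.4,186.7) match the predictions to within 1 px, so I'm lowering.

```bash
python3 -m jog '[[36,[0,0,0.1],0],[36,[0,0,0.2],0],[36,[0,0,0.2],0],[36,[0,0,0.2],0],[36,[0,0,0.2],0],[36,[0,0,0.2],0],[36,[0,0,0.15],0],[36,[0,0,0.15],0],[36,[0,0,0.1],0],[36,[0,0,0.1],0],[36,[0,0,0.1],0],[36,[0,0,0.05],0],[36,[0,0,0.05],0],[36,[0,0,0],0],[36,[0,0,0],0]]'
```

```text
clock: 12.3
eef_pos: [555.3, 49.9, 56.6]
eef_rot: [3.141, -0.0, 1.246]
wrist_force: [0.1, 1.1, -6.4]
finger_gap: 41.8
finger_force: 45.0
```

```bash
python3 -m jog '[[36,[0,0,0.01],0],[36,[0,0,0.01],0],[36,[0,0,0.01],0],[36,[0,0,0],0],[36,[0,0,0],0]]'; python3 -m jog '[[36,[0,0,0.01],0],[36,[0,0,0],0],[36,[0,0,0],0]]'
```

```text
clock: 12.8
eef_pos: [555.3, 49.9, 55.0]
eef_rot: [3.142, 0.0, 1.246]
wrist_force: [-0.3, -0.3, -5.6]
finger_gap: 41.5
finger_force: 45.0
clock: 13.1
eef_pos: [555.3, 49.8, 54.5]
eef_rot: [3.142, -0.0, 1.246]
wrist_force: [0.8, -0.1, -6.3]
finger_gap: 41.9
finger_force: 45.0
```

```bash
python3 -m jog '[[36,[0,0,0.01],0],[36,[0,0,0],0],[36,[0,0,0],0]]'; python3 -m jog '[[36,[0,0,0.01],0],[36,[0,0,0],0],[36,[0,0,0],0]]'
```

```text
clock: 13.4
eef_pos: [555.3, 49.9, 54.4]
eef_rot: [3.141, -0.0, 1.246]
wrist_force: [-4.3, -0.6, 5.4]
finger_gap: 41.8
finger_force: 45.0
clock: 13.7
eef_pos: [555.3, 49.9, 54.4]
eef_rot: [3.141, -0.0, 1.246]
wrist_force: [-7.6, -1.1, 12.5]
finger_gap: 41.5
finger_force: 45.0
```

```bash
python3 -m jog '[[70,[0,0,0],0],[70,[0,0,0],0],[70,[0,0,0],0],[70,[0,0,0],0],[70,[0,0,0],0],[70,[0,0,0],0]]'; python3 -m jog '[[70,[0,0,-0.1],0],[70,[0,0,-0.2],0],[70,[0,0,-0.4],0],[70,[0,0,-0.5],0],[70,[0,0,-0.5],0],[70,[0,0,-0.5],0],[70,[0,0,-0.4],0],[70,[0,0,-0.2],0],[70,[0,0,0],0],[70,[0,0,0],0]]'
python3 - <<'E'
from h import *
T=T_tool(); im=camera('wrist'); cv2.imwrite('pics/w4.png',im[:,:,::-1])
K,C=cam('wrist',T); a=np.radians(90-18.7); d=np.r_[np.cos(a),np.sin(a),0]; S=np.r_[554.9,51,48]
print(proj([S+56*d,S-56*d],K,C))
E
```

```text
clock: 14.3
eef_pos: [555.3, 49.8, 53.4]
eef_rot: [3.142, -0.0, 1.246]
wrist_force: [0.0, -0.6, 0.2]
finger_gap: 70.0
finger_force: 0.0
clock: 15.3
eef_pos: [555.0, 49.9, 192.8]
eef_rot: [-3.141, 0.0, 1.246]
wrist_force: [0.1, -0.1, -0.2]
finger_gap: 70.0
finger_force: 0.0
[[320.86188894 163.29261753]
 [320.71327645 280.58327163]]
```

View pics/w4.png

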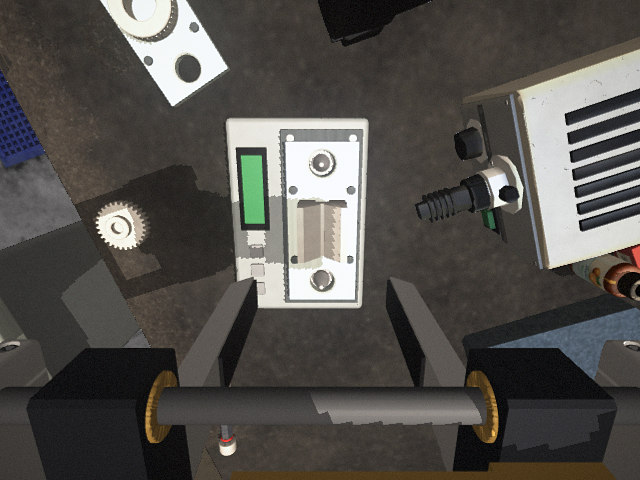

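Both pegs stand centred in the holes at (321,162) and (321,280), which matches the seated prediction. The plate is flat and square on the seat, and the gripper is clear.

```bash
python3 -c "
from cell import *
print(sign_off())"
```

```text
the job is handed in; nothing more can be done
None
```

The V-block fixture is seated on the gauge unit with both pegs through its holes and was released only once home, the ring fixture was left untouched, and the job was handed in at about 15 s (no verdict was returned).

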